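# Probe the pads of a base plate and mark the high one

### The arm

A 7-joint arm with a two-finger parallel gripper is mounted at the origin on the work surface. World frame = base frame: x ahead of the robot, y to its left, z up, the work surface at z = 0. Lengths are in m, angles in degrees, forces in N, time in s.
With the tool pointing down it reaches from about 0.425 to 0.875 m from the base axis. Payload 4.7 kg.
Tool frame: the origin (TCP) lies at the very end of the fingers, on their centre line; the grasp point (between the pads) lies 19 mm behind it; z points along the fingers, y is the direction in which the jaws open and shut (so a half turn about z gives the same grasp; the last joint's range is limited). The gripper opens to 87 mm and grips with 3 to 60 N. Pads are 19 mm wide; open, the fingers measure 117 mm over their backs; the gripper's body (75 mm by 190 mm) begins 51 mm behind the grasp point.
Start: joints at [0.808, 18.392, -4.016, 83.108, 1.295, 78.541, -3.26], TCP at [0.65, -0, 0.223] pointing down, gripper open.
Joint ranges: [-163.93, 163.93], [-17.29, 119.83], [-79.2, 71.16], [3.27, 140.29], [-89.18, 269.18], [5.43, 117.66], [-154.24, 154.24]. Speed limits (degrees/s): [147.25, 147.25, 180, 180, 180, 180, 180].

### API

Orientations are given as [roll, pitch, yaw] about the fixed x, y, z axes, in that order (R = Rz(yaw) Ry(pitch) Rx(roll)).
In Python, from cell import * gives the robot as it stands.
- The arm moves only by the tool drive_tool, never from a script. Its argument "moves" is text: rows parted by semicolons, each of 5 numbers parted by spaces: the shift along the tool's x, y, z in m, then the turn about the tool's z in degrees, then the gripper's target within -1 to 1 (fully open at 1, half-way at 0, shut at -1). In form: x y z yaw fingers; .... A call has exactly 8 rows; each row is the pose to reach, as a shift and turn from the pose commanded when the call began, along the tool's axes at that moment; what a row does not reach only later rows make up. A row lasts 1/10 s, in which the tool goes at most 50 mm and 8.59 degrees, less where a joint would pass 70% of its speed; a pose out of reach is approached as far as the arm can. A call with a gripper value outside its range is refused whole. The fingers move at their own pace and stop on an object; "grip_force" is the grip in N (left out, the last holds). Time passes only in rows, so rows that repeat a pose let the fingers close, or fill a call up. It gives the time, the measured TCP pose, the force and the opening at its end, in the units of the state.
- get_obs(): the state, without advancing time (a new reading comes with each control period).
- read_camera(name): name is "scene" or "side" or "wrist"; returns (picture, depth): 384x512x3 uint8, red, green, blue; 384x512 float32, m along the optical axis (not along the pixel's ray), 0 where there is no reading.
- calibration(name): a dict with "intrinsics" (3x3 intrinsics, pixels), "k1" (the pictures are not rectified: a ray, as slopes to the right and down, at radius r is drawn at 1 + k1 r^2 times it, then the intrinsics apply), "cam_to_world" (4x4, takes a point from camera to world coordinates); the wrist camera has in their place "T_tool_cam" (4x4, takes a point from camera to tool coordinates, whose origin is the TCP and whose axes are the flange's). Camera axes: x right, y up, looking along -z (the intrinsics and any distortion apply to the point x, -y, -z); pixel columns grow to the right and rows downward; lengths in m; the calibration is good to about 2 mm. A picture is of the moment at which its call begins: read the wrist's pose just before it. calibration takes no time and is no camera call.
- sign_off(): hands the job in, once; it reports no verdict.
Trained networks look in the newest picture that a camera, given by its name, has taken for a name from the list of things; names that differ only in an ending like _2 or _b are one class to them, and where a whole thing is asked for, a point or a joint stands for the part that bears it (a point fixed in the world has none). Each returns a list of dicts, best first, with "conf" (0 to 1); they miss things now and then, are a little off and sometimes report something else, mostly with a low value. They report only what shows in the picture. A call takes as long as a camera call. They do not tell look-alikes from the thing itself.
- search_frame(camera, name): "uv" ([column, row] in pixels, amid what is visible of it).
- pinpoint(camera, name): "uv" ([column, row] in pixels: a listed point, or the origin of a listed thing).
The state is a dict: "time_s": time; "qpos": joint angles; "joint_velocities": joint speeds; "effort": joint torques, N m; "tool_pos": TCP position; "tool_rot": TCP orientation; "force": force on the tool from outside, world axes, zero at the start; "wrist_torque": the same for the moment, N m; "grip_width": finger opening in m.
Only numpy, scipy, OpenCV 4.12 (cv2) and the standard library are available. Lean on these libraries where they do the work, as an engineer would, in place of code of your own. Each camera call takes 0.05 s, during which the arm holds its last target. There are 200 camera calls.

### The job

Before the wooden arm is mounted, check the drilled base plate for its high spot: take the wood-handled probe by its handle and set its flat foot down, upright, near the middle of each of the three square pads in turn, left pad first, then the middle one, then the right one (left and right as the robot sees them). Finish by leaving the probe standing by itself near the middle of the pad that is highest.

Things in the scene. Friction and masses are not known exactly. Their poses are not given: they have to be found in the camera images.
- probe: Touch probe standing upright and loose on the bench, left of the plate: flat round steel foot 40 mm across, 12 mm thick; steel stem 12 mm across; plain round wooden handle 28 mm across, from 70 to 130 mm (its top) above the underside of the foot; 0.15 to 0.3 kg. Origin: centre of the foot's underside, z up along the stem. Any grasp yaw will do. No other thing has such a steel foot.
- pad_low: The lowest of three square wooden pads, 60 x 60 mm and 14 mm tall, fixed on an 18 mm thick drilled plywood plate (250 x 310 mm) lying on the bench. Origin: centre of its underside, on the plate's top face; its top is 14 mm higher. z up, y to the robot's left along the plate. The pads stand left, middle and right, 130 to 200 mm between centres; which is where changes from run to run.
- pad_mid: The middle in height of three square wooden pads, 60 x 60 mm and 26 mm tall, fixed on an 18 mm thick drilled plywood plate (250 x 310 mm) lying on the bench. Origin: centre of its underside, on the plate's top face; its top is 26 mm higher. z up, y to the robot's left along the plate. The pads stand left, middle and right, 130 to 200 mm between centres; which is where changes from run to run.
- pad_high: The highest of three square wooden pads, 60 x 60 mm and 38 mm tall, fixed on an 18 mm thick drilled plywood plate (250 x 310 mm) lying on the bench. Origin: centre of its underside, on the plate's top face; its top is 38 mm higher. z up, y to the robot's left along the plate. The pads stand left, middle and right, 130 to 200 mm between centres; which is where changes from run to run.
Things that resemble listed ones, but are neither listed nor needed, are in the scene too. Leave any pink, red or turquoise look-alike of the probe alone.

How it is judged (in metres and radians):
On the way, in this order (a step that is already met when the one before it is completed fails the run):
1. the probe's foot rests on the left pad, upright (((contact force between probe and pad_low above 0.3 N and horizontal distance between probe and pad_low below 0.022 m and z of probe in the frame of pad_low above 0.008 m and angle between probe's own z axis and vertical below 0.26 rad and y of pad_low in the frame of pad_mid above 0 m and y of pad_low in the frame of pad_high above 0 m) or (contact force between probe and pad_mid above 0.3 N and horizontal distance between probe and pad_mid below 0.022 m and z of probe in the frame of pad_mid above 0.02 m and angle between probe's own z axis and vertical below 0.26 rad and y of pad_mid in the frame of pad_low above 0 m and y of pad_mid in the frame of pad_high above 0 m) or (contact force between probe and pad_high above 0.3 N and horizontal distance between probe and pad_high below 0.022 m and z of probe in the frame of pad_high above 0.032 m and angle between probe's own z axis and vertical below 0.26 rad and y of pad_high in the frame of pad_low above 0 m and y of pad_high in the frame of pad_mid above 0 m))), for 0.1 s.
2. the probe's foot rests on the middle pad, upright (((contact force between probe and pad_low above 0.3 N and horizontal distance between probe and pad_low below 0.022 m and z of probe in the frame of pad_low above 0.008 m and angle between probe's own z axis and vertical below 0.26 rad and ((y of pad_low in the frame of pad_mid above 0 m and y of pad_high in the frame of pad_low above 0 m) or (y of pad_low in the frame of pad_high above 0 m and y of pad_mid in the frame of pad_low above 0 m))) or (contact force between probe and pad_mid above 0.3 N and horizontal distance between probe and pad_mid below 0.022 m and z of probe in the frame of pad_mid above 0.02 m and angle between probe's own z axis and vertical below 0.26 rad and ((y of pad_mid in the frame of pad_low above 0 m and y of pad_high in the frame of pad_mid above 0 m) or (y of pad_mid in the frame of pad_high above 0 m and y of pad_low in the frame of pad_mid above 0 m))) or (contact force between probe and pad_high above 0.3 N and horizontal distance between probe and pad_high below 0.022 m and z of probe in the frame of pad_high above 0.032 m and angle between probe's own z axis and vertical below 0.26 rad and ((y of pad_high in the frame of pad_low above 0 m and y of pad_mid in the frame of pad_high above 0 m) or (y of pad_high in the frame of pad_mid above 0 m and y of pad_low in the frame of pad_high above 0 m))))), for 0.1 s.
3. the probe's foot rests on the right pad, upright (((contact force between probe and pad_low above 0.3 N and horizontal distance between probe and pad_low below 0.022 m and z of probe in the frame of pad_low above 0.008 m and angle between probe's own z axis and vertical below 0.26 rad and y of each of pad_mid, pad_high in the frame of pad_low above 0 m) or (contact force between probe and pad_mid above 0.3 N and horizontal distance between probe and pad_mid below 0.022 m and z of probe in the frame of pad_mid above 0.02 m and angle between probe's own z axis and vertical below 0.26 rad and y of each of pad_low, pad_high in the frame of pad_mid above 0 m) or (contact force between probe and pad_high above 0.3 N and horizontal distance between probe and pad_high below 0.022 m and z of probe in the frame of pad_high above 0.032 m and angle between probe's own z axis and vertical below 0.26 rad and y of each of pad_low, pad_mid in the frame of pad_high above 0 m))), for 0.1 s.
At the end, for the whole second after the job is handed in: The probe stands released, at rest and upright (within 10 degrees) on top of the highest pad, within 22 mm of its centre. Before that its foot touched the left, middle and right pads in that order, within 22 mm of each centre and upright within 15 degrees, for 0.1 s each (horizontal distance between probe and pad_high below 0.022 m and z of probe in the frame of pad_high between 0.034 and 0.043 m and contact force between probe and pad_high above 0.2 N and angle between probe's own z axis and vertical below 0.17 rad and linear speed of probe below 0.02 m/s).
It also fails if it takes over 50 s, if anything falls off the work surface, if the arm or the gripper's body presses on something with over 40 N, if the wrist force passes 120 N, or if a joint passes its speed limit or range.

## Working session

There is one attempt and no reset: what is moved stays moved. The work goes in short steps, Python scripts to look and compute and a tool call to move; the robot and the scene stay as the last step left them, time stands still between calls to the robot, and variables do not carry over. Pictures are saved under pics/ and viewed, about 8 in all and at most 12, crops included, and the job is handed in when it is done.

Besides the shell and the picture viewer there is one more tool, called by a JSON object that holds its "fn" and its "kwargs", one argument or row to a line. drive_tool: Moves the arm, as the interface text tells. Its arguments: {"type":"object","properties":{"moves":{"type":"string"},"grip_force":{"type":"number"}},"required":["moves"]}

```bash
mkdir -p pics; cat > h.py <<'E'
from cell import *
import numpy as np, cv2
from scipy.spatial.transform import Rotation as R
def cam(n):
    c=calibration(n); K=np.array(c["intrinsics"]); k=c["k1"]
    if n=="wrist":
        o=get_obs(); T=np.eye(4); T[:3,3]=o["tool_pos"]; T[:3,:3]=R.from_euler("xyz",o["tool_rot"],degrees=True).as_matrix()
        T=T@np.array(c["T_tool_cam"])
    else: T=np.array(c["cam_to_world"])
    return K,k,T
def world(n,dep,C=None):
    K,k,T=C or cam(n); h,w=dep.shape
    u,v=np.meshgrid(np.arange(w),np.arange(h))
    p=cv2.undistortPoints(np.stack([u,v],-1).reshape(-1,1,2).astype(np.float64),K,np.array([k,0,0,0.])).reshape(h,w,2)
    P=np.stack([p[...,0]*dep,-p[...,1]*dep,-dep],-1)
    return P@T[:3,:3].T+T[:3,3]
E
python3 - <<'E'
from h import *
print(get_obs())
ims=[]
for n in ["scene","side"]:
    im,d=read_camera(n); W=world(n,d); ims.append(im)
    for t in ["probe","pad_low","pad_mid","pad_high"]:
        for r in search_frame(n,t)[:4]:
            u,v=np.round(r["uv"]).astype(int); print(n,t,round(r["conf"],2),u,v,W[v,u].round(3),d[v,u]>0)
    np.save(f"{n}.npy",W)
    cv2.imwrite(f"pics/{n}.png",im[...,::-1])
E
```

```text
{'time_s': 0.0, 'qpos': array([ 0.80770578, 18.43620076, -4.01431237, 83.17725632,  1.29526272,
       78.54069046, -3.25975168]), 'joint_velocities': array([ 0.17413077,  0.04849652,  0.03531722,  0.02279466,  0.06037244,
       -0.05411212,  0.04847504]), 'effort': array([-2.58547143e-04, -4.91284704e+01, -4.03903294e-01, -3.12526345e+01,
       -6.40594075e-02,  4.37659642e-02,  1.61017233e-04]), 'tool_pos': array([ 6.49428455e-01, -6.47896625e-05,  2.21473131e-01]), 'tool_rot': array([-1.79891109e+02,  6.56339209e-03,  9.00012459e+01]), 'force': array([ 0.00621776, -0.57610622, -0.36642902]), 'wrist_torque': array([ 0.00790258, -0.00418317,  0.00564263]), 'grip_width': 0.08695521914432397}
scene probe 0.98 355 197 [0.455 0.229 0.086] True
scene probe 0.95 331 228 [0.543 0.259 0.092] True
scene probe 0.86 389 233 [0.469 0.318 0.085] True
scene probe 0.78 295 254 [0.618 0.261 0.085] True
scene pad_low 0.57 236 166 [ 0.545 -0.02   0.031] True
scene pad_mid 0.6 182 159 [ 0.635 -0.094  0.045] True
scene pad_high 0.88 187 125 [ 0.573 -0.187  0.057] True
side probe 0.86 281 247 [0.436 0.239 0.082] True
side probe 0.83 228 243 [0.524 0.266 0.081] True
side probe 0.83 249 280 [0.456 0.326 0.077] True
side pad_low 0.56 275 188 [ 0.54 -0.    0.03] True
side pad_low 0.42 292 144 [ 0.565 -0.187  0.054] True
side pad_mid 0.34 291 146 [ 0.566 -0.184  0.049] True
side pad_high 0.6 294 145 [ 0.558 -0.184  0.053] True
```

View pics/scene.png

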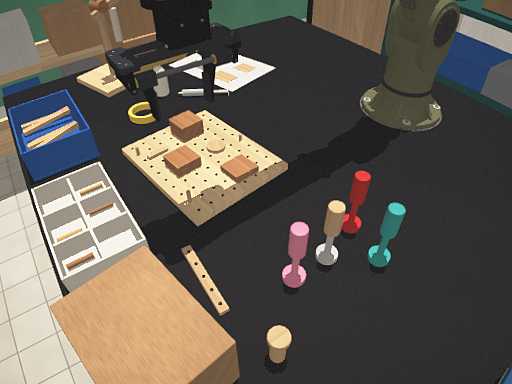

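View pics/side.png

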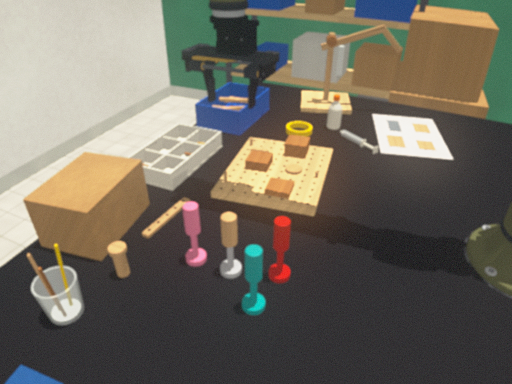

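The wood-handled probe is at (335,212) in the scene view, between pink (298,240), red (361,180) and teal (395,215). The pads are at (238,167) low/left, (182,159) mid/middle and (187,125) high/right. Next I fit them using depth.

```bash
cat > fit.py <<'E'
from h import *
for n in ["scene","side","wrist"]:
    C=cam(n); im,d=read_camera(n); W=world(n,d,C); x,y,z=W[...,0],W[...,1],W[...,2]
    if n=="wrist": cv2.imwrite("pics/wrist0.png",im[...,::-1])
    hsv=cv2.cvtColor(im,cv2.COLOR_RGB2HSV)
    for nm,c,h in [("low",(.545,-.015),.032),("mid",(.635,-.094),.044),("high",(.573,-.187),.056)]:
        m=(d>0)&(np.hypot(x-c[0],y-c[1])<.06)&(abs(z-h)<.007)&(hsv[...,1]>95)
        k=cv2.connectedComponents(m.astype(np.uint8))[1]
        if m.sum()<50: print(n,nm,"none",m.sum()); continue
        b=np.argmax(np.bincount(k[m])); P=W[k==b]
        r=cv2.minAreaRect(P[:,:2].astype(np.float32)*1000)
        print(n,nm,len(P),"mean",P.mean(0).round(4),"z med",np.median(P[:,2]).round(4),"rect",np.round(r[0],1),np.round(r[1],1),round(r[2],1))
    m=(d>0)&(np.hypot(x-.543,y-.262)<.04)&(z>.07)&(z<.15)
    if m.sum()>20:
        P=W[m]; print(n,"probe",len(P),P.mean(0).round(3),P.max(0).round(3),P.min(0).round(3))
        t=P[P[:,2]>np.percentile(P[:,2],95)-.006]; print("top",len(t),t.mean(0).round(4))
        # circle fit radius 14 mm on the sides
        from scipy.optimize import least_squares
        c=T=C[2][:2,3]
        s=P[P[:,2]<.12]; f=least_squares(lambda q:np.hypot(s[:,0]-q[0],s[:,1]-q[1])-.014,s[:,:2].mean(0)+.01*(s[:,:2].mean(0)-c)/np.linalg.norm(s[:,:2].mean(0)-c),loss="soft_l1",f_scale=.002)
        print("axis",f.x.round(4))
    for t in ["probe","pad_low","pad_mid","pad_high"]:
        if n!="wrist":continue
        for r in search_frame(n,t)[:3]:
            u,v=np.clip(np.round(r["uv"]).astype(int),0,[511,383]); print(n,t,round(r["conf"],2),u,v,W[v,u].round(3))
E
python3 fit.py
```

```text
scene low 578 mean [ 0.541  -0.0131  0.0313] z med 0.0316 rect [539.1 -16.9] [61.6 62.8] 7.2
scene mid 558 mean [ 0.6328 -0.1016  0.0436] z med 0.044 rect [ 631.3 -105.1] [61.1 62.3] 7.5
scene high 388 mean [ 0.5663 -0.2082  0.0559] z med 0.0566 rect [ 565.  -214.6] [60.6 61. ] 7.2
scene probe 584 [0.538 0.257 0.11 ] [0.547 0.267 0.132] [0.518 0.239 0.072]
top 211 [0.5337 0.2537 0.1289]
axis [0.5312 0.2513]
side low 410 mean [ 0.5338 -0.0104  0.0309] z med 0.0312 rect [535.2 -14.4] [60.  63.4] 6.6
side mid 303 mean [ 0.6255 -0.0999  0.0427] z med 0.043 rect [ 626.6 -104.2] [59.5 65.2] 6.5
side high 251 mean [ 0.5591 -0.2072  0.0549] z med 0.0552 rect [ 559.1 -211.9] [59.8 64. ] 4.9
side probe 533 [0.524 0.261 0.107] [0.541 0.269 0.131] [0.514 0.241 0.07 ]
top 159 [0.5269 0.2565 0.1286]
axis [0.5288 0.2532]
wrist low 2859 mean [ 0.5363 -0.0151  0.0326] z med 0.0327 rect [535.5 -16.6] [60.  60.3] 7.2
wrist mid 1582 mean [ 0.6266 -0.0917  0.0444] z med 0.0447 rect [625.7 -94.4] [60.1 39.2] 6.5
wrist high 982 mean [ 0.5608 -0.1936  0.056 ] z med 0.0568 rect [ 558.7 -199. ] [59.7 31.3] 7.5
wrist pad_low 0.87 159 177 [ 0.536 -0.015  0.034]
wrist pad_mid 0.86 242 241 [ 0.629 -0.087  0.045]
wrist pad_high 0.73 192 323 [ 0.568 -0.189  0.057]
```

View pics/wrist0.png

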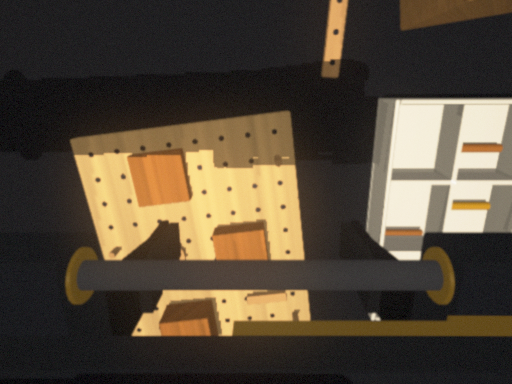

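{"fn": "drive_tool", "kwargs": {
  "moves": "0.03 -0.014 0 8 1; 0.06 -0.029 0 16 1; 0.1 -0.048 0 24 1; 0.14 -0.067 0 32 1; 0.18 -0.086 0 40 1; 0.22 -0.105 0 48 1; 0.24 -0.115 0 56 1; 0.2525 -0.121 0 64 1",
  "grip_force": 25
}}

```text
time_s: 1.65
tool_pos: [0.5272, 0.2557, 0.2228]
tool_rot: [-179.9, -0.0, 25.9]
force: [1.2, -0.2, 0.1]
grip_width: 0.087
```

{"fn": "drive_tool", "kwargs": {
  "moves": "0 0 0 8 1; 0 0 0 16 1; 0 0 0 24 1; 0 0 0 26 1; 0 0 0 26 1; 0 0 0 26 1; 0 0 0 26 1; 0 0 0 26 1"
}}

```text
time_s: 2.45
tool_pos: [0.529, 0.2524, 0.2226]
tool_rot: [180.0, -0.0, 0.0]
force: [-0.1, 0.6, 0.7]
grip_width: 0.087
```

```bash
python3 - <<'E'
from h import *
from scipy.optimize import least_squares
o=get_obs(); print(o["time_s"],o["tool_pos"],o["tool_rot"])
print(np.array(calibration("wrist")["T_tool_cam"]).round(3))
C=cam("wrist"); im,d=read_camera("wrist"); W=world("wrist",d,C); cv2.imwrite("pics/wrist1.png",im[...,::-1])
x,y,z=W[...,0],W[...,1],W[...,2]
m=(d>0)&(np.hypot(x-.529,y-.2525)<.035)&(z<.14)&(z>.122)
P=W[m]; print(len(P),P.mean(0),P.min(0),P.max(0), cv2.minEnclosingCircle(P[:,:2].astype(np.float32)))
E
```

```text
2.45 [0.52901212 0.25242365 0.2225687 ] [ 1.79996625e+02 -3.32755746e-03  2.10593647e-02]
[[ 0.001  0.96   0.28   0.076]
 [ 1.    -0.    -0.001 -0.   ]
 [-0.001  0.28  -0.96  -0.163]
 [ 0.     0.     0.     1.   ]]
872 [0.52948361 0.25240408 0.13016744] [0.51509766 0.23887777 0.12201338] [0.54196051 0.26552405 0.13269043] ((0.5278894305229187, 0.25264355540275574), 0.014234957285225391)
```

View pics/wrist1.png

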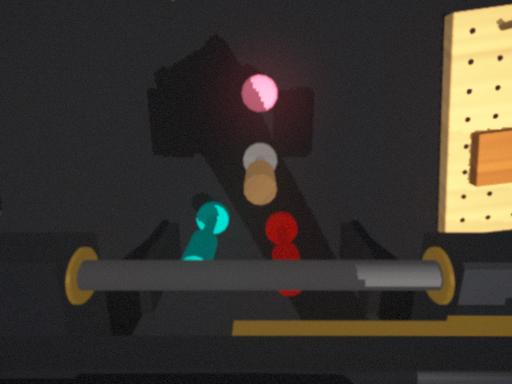

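The wooden handle at (260,185) is centred between the jaws, with pink (260,93), teal (212,218) and red (281,228) clear of the fingers. I'll descend and grip.

{"fn": "drive_tool", "kwargs": {
  "moves": "0 0 0.02 0 1; 0 0 0.05 0 1; 0 0 0.08 0 1; 0 0 0.11 0 1; 0 0 0.13 0 1; 0 0 0.138 0 1; 0 0 0.138 0 1; 0 0 0.138 0 0"
}}

```text
time_s: 3.3
tool_pos: [0.5298, 0.2529, 0.0857]
tool_rot: [-180.0, -0.1, 0.0]
force: [0.6, -0.8, 1.2]
grip_width: 0.0841
```

{"fn": "drive_tool", "kwargs": {
  "moves": "0 0 0 0 -0.3; 0 0 0 0 -0.6; 0 0 0 0 -1; 0 0 0 0 -1; 0 0 0 0 -1; 0 0 0 0 -1; 0 0 0 0 -1; 0 0 0 0 -1",
  "grip_force": 25
}}

```text
time_s: 4.1
tool_pos: [0.529, 0.2523, 0.0845]
tool_rot: [180.0, 0.0, -0.0]
force: [0.4, -0.1, -0.5]
grip_width: 0.0273
```

{"fn": "drive_tool", "kwargs": {
  "moves": "0 0 0 0 -1; 0 0 -0.01 0 -1; 0 0 -0.03 0 -1; 0 0 -0.06 0 -1; 0 0 -0.09 0 -1; 0 0 -0.12 0 -1; 0 0 -0.14 0 -1; 0 0 -0.15 0 -1"
}}

```text
time_s: 4.9
tool_pos: [0.5297, 0.2529, 0.2373]
tool_rot: [-179.9, -0.2, 0.0]
force: [0.7, 0.7, -2.8]
grip_width: 0.0274
```

{"fn": "drive_tool", "kwargs": {
  "moves": "0.000 0.008 0 0 -1; 0 0.025 0 0 -1; 0.001 0.05 0 0 -1; 0.002 0.08 0 0 -1; 0.003 0.115 0 0 -1; 0.004 0.15 0 0 -1; 0.005 0.185 0 0 -1; 0.006 0.215 0 0 -1"
}}

```text
time_s: 5.7
tool_pos: [0.5334, 0.0331, 0.2327]
tool_rot: [179.9, 0.2, -0.2]
force: [0.3, 0.3, -2.4]
grip_width: 0.0275
```

{"fn": "drive_tool", "kwargs": {
  "moves": "0 0.022 0 0 -1; 0 0.037 0 0 -1; 0.001 0.048 0 0 -1; 0.001 0.053 0 0 -1; 0.001 0.053 0.01 0 -1; 0.001 0.053 0.03 0 -1; 0.001 0.053 0.05 0 -1; 0.001 0.053 0.07 0 -1"
}}

```text
time_s: 6.5
tool_pos: [0.5357, -0.0137, 0.163]
tool_rot: [-180.0, 0.0, 0.2]
force: [0.4, 0.0, -2.9]
grip_width: 0.0275
```

```bash
python3 - <<'E'
from h import *
o=get_obs(); print(o["time_s"],o["tool_pos"],o["tool_rot"],o["force"])
a=[]
for n in ["scene","side"]:
    im,d=read_camera(n); W=world(n,d); 
    cx,cy=(238,150) if n=="scene" else (275,165)
    a.append(cv2.resize(im[cy-75:cy+75,cx-65:cx+65],None,fx=3,fy=3,interpolation=cv2.INTER_CUBIC))
cv2.imwrite("pics/left.png",np.hstack(a)[...,::-1])
E
```

```text
6.5 [ 0.53569152 -0.01373017  0.16296376] [-1.79966377e+02  3.65227091e-02  1.53271477e-01] [ 0.3762168   0.03826293 -2.92671364]
```

View pics/left.png

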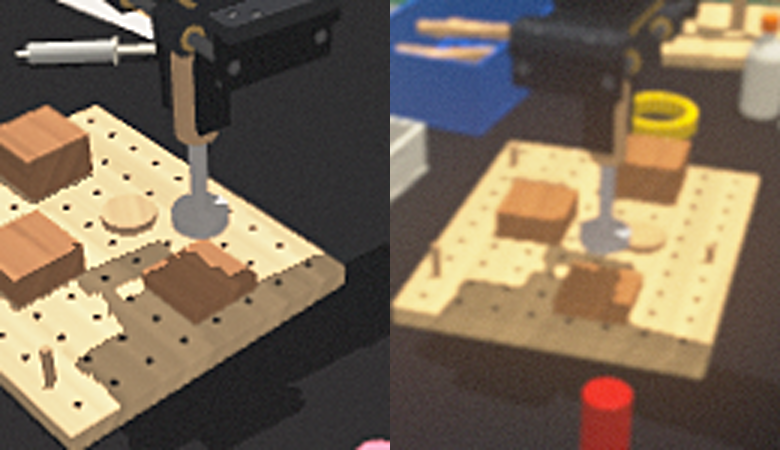

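The probe hangs upright over the left pad in both views. I'll lower it slowly.

{"fn": "drive_tool", "kwargs": {
  "moves": "0 0.001 0.015 0 -1; 0 0.001 0.03 0 -1; 0 0.001 0.038 0 -1; 0 0.001 0.042 0 -1; 0 0.001 0.045 0 -1; 0 0.001 0.047 0 -1; 0 0.001 0.048 0 -1; 0 0.001 0.048 0 -1"
}}

```text
time_s: 7.4
tool_pos: [0.5363, -0.0165, 0.1169]
tool_rot: [-180.0, -0.0, 0.0]
force: [-0.9, 0.4, -1.5]
grip_width: 0.0273
```

{"fn": "drive_tool", "kwargs": {
  "moves": "0 0 0.001 0 -1; 0 0 0.002 0 -1; 0 0 0.002 0 -1; 0 0 0.002 0 -1; 0 0 0.002 0 -1; 0 0 0.002 0 -1; 0 0 0.002 0 -1; 0 0 0.002 0 -1"
}}

```text
time_s: 8.2
tool_pos: [0.5367, -0.0165, 0.1165]
tool_rot: [-180.0, -0.1, -0.0]
force: [-2.9, 0.4, 8.0]
grip_width: 0.0276
```

{"fn": "drive_tool", "kwargs": {
  "moves": "0 0 -0.01 0 -1; 0 0 -0.03 0 -1; 0 0 -0.055 0 -1; 0.01 0.01 -0.07 0 -1; 0.025 0.024 -0.07 0 -1; 0.045 0.044 -0.07 0 -1; 0.065 0.064 -0.07 0 -1; 0.08 0.078 -0.07 0 -1"
}}

```text
time_s: 9.0
tool_pos: [0.617, -0.0964, 0.1849]
tool_rot: [179.9, -0.0, -0.1]
force: [-0.5, 0.1, -2.6]
grip_width: 0.0272
```

{"fn": "drive_tool", "kwargs": {
  "moves": "0.008 0.008 0 0 -1; 0.01 0.01 0 0 -1; 0.01 0.01 0.01 0 -1; 0.01 0.01 0.025 0 -1; 0.01 0.01 0.04 0 -1; 0.01 0.01 0.046 0 -1; 0.01 0.01 0.048 0 -1; 0.01 0.01 0.048 0 -1"
}}

```text
time_s: 9.8
tool_pos: [0.6258, -0.1043, 0.1362]
tool_rot: [-180.0, 0.0, 0.0]
force: [0.2, 0.3, -2.9]
grip_width: 0.027
```

Check position from the cameras while lowering the last 7 mm.

{"fn": "drive_tool", "kwargs": {
  "moves": "0 0 0.003 0 -1; 0 0 0.005 0 -1; 0 0 0.006 0 -1; 0 0 0.007 0 -1; 0 0 0.008 0 -1; 0 0 0.009 0 -1; 0 0 0.009 0 -1; 0 0 0.009 0 -1"
}}

```text
time_s: 10.6
tool_pos: [0.6263, -0.1045, 0.1285]
tool_rot: [180.0, -0.1, 0.0]
force: [-3.0, 0.7, 4.9]
grip_width: 0.0276
```

```bash
python3 - <<'E'
from h import *
o=get_obs(); print(o["time_s"],o["tool_pos"],o["tool_rot"],o["force"])
a=[]
for n in ["scene","side"]:
    im,d=read_camera(n)
    cx,cy=(185,140) if n=="scene" else (265,150)
    a.append(cv2.resize(im[cy-75:cy+75,cx-65:cx+65],None,fx=3,fy=3,interpolation=cv2.INTER_CUBIC))
cv2.imwrite("pics/mid.png",np.hstack(a)[...,::-1])
E
```

```text
10.6 [ 0.62631277 -0.10453368  0.12853771] [ 1.79997336e+02 -5.53485615e-02  5.28424105e-03] [-2.98877357  0.73172113  4.87835739]
```

View pics/mid.png

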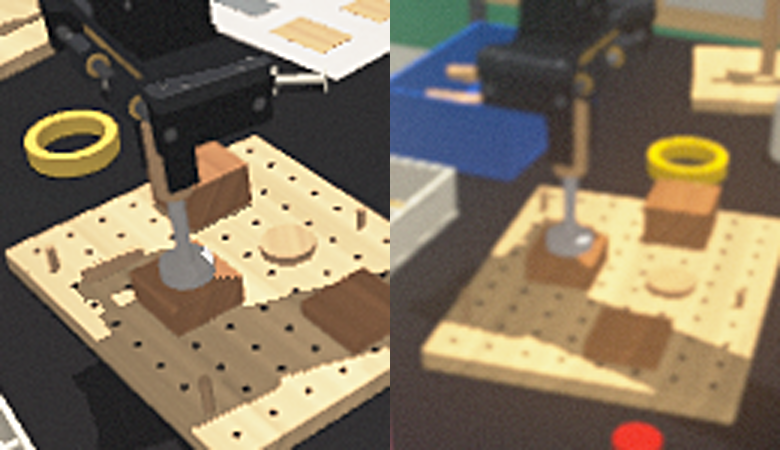

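The foot sits centrally and upright on the middle pad. On to the right pad.

{"fn": "drive_tool", "kwargs": {
  "moves": "0 0 -0.01 0 -1; 0 0 -0.03 0 -1; 0 0 -0.055 0 -1; -0.007 0.012 -0.07 0 -1; -0.018 0.03 -0.07 0 -1; -0.033 0.054 -0.07 0 -1; -0.048 0.078 -0.07 0 -1; -0.058 0.095 -0.07 0 -1"
}}

```text
time_s: 11.5
tool_pos: [0.5657, -0.2031, 0.1974]
tool_rot: [179.9, 0.1, -0.2]
force: [-0.4, -0.4, -2.1]
grip_width: 0.0277
```

{"fn": "drive_tool", "kwargs": {
  "moves": "-0.007 0.011 0 0 -1; -0.009 0.014 0 0 -1; -0.009 0.014 0.01 0 -1; -0.009 0.014 0.025 0 -1; -0.009 0.014 0.04 0 -1; -0.009 0.014 0.048 0 -1; -0.009 0.014 0.05 0 -1; -0.009 0.014 0.05 0 -1"
}}

```text
time_s: 12.3
tool_pos: [0.559, -0.2132, 0.1469]
tool_rot: [-180.0, 0.1, 0.0]
force: [0.3, 0.6, -2.5]
grip_width: 0.0275
```

```bash
python3 - <<'E'
from h import *
o=get_obs(); print(o["time_s"],o["tool_pos"],o["tool_rot"],o["force"])
a=[]
for n in ["scene","side"]:
    im,d=read_camera(n)
    cx,cy=(185,115) if n=="scene" else (290,130)
    a.append(cv2.resize(im[cy-75:cy+75,cx-65:cx+65],None,fx=3,fy=3,interpolation=cv2.INTER_CUBIC))
cv2.imwrite("pics/high.png",np.hstack(a)[...,::-1])
E
```

```text
12.3 [ 0.55897577 -0.21315322  0.14691206] [-1.79990923e+02  5.27944934e-02  3.40804652e-02] [ 0.32604784  0.62614658 -2.47029602]
```

View pics/high.png

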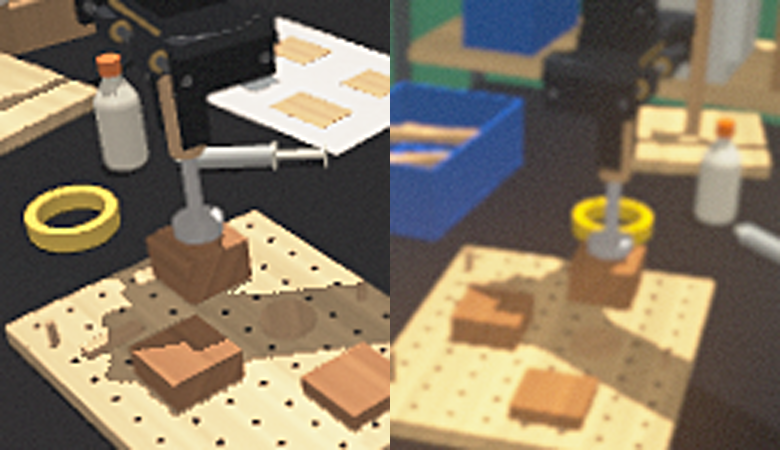

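The foot is centred about 6 mm above the high (right) pad. I'll set it down.

{"fn": "drive_tool", "kwargs": {
  "moves": "0 0 0.002 0 -1; 0 0 0.004 0 -1; 0 0 0.005 0 -1; 0 0 0.006 0 -1; 0 0 0.007 0 -1; 0 0 0.007 0 -1; 0 0 0.007 0 -1; 0 0 0.007 0 -1"
}}

```text
time_s: 13.2
tool_pos: [0.559, -0.2136, 0.1406]
tool_rot: [180.0, -0.0, -0.0]
force: [-0.7, -0.4, -2.0]
grip_width: 0.0278
```

{"fn": "drive_tool", "kwargs": {
  "moves": "0 0 0.001 0 -1; 0 0 0.001 0 -1; 0 0 0.0015 0 -1; 0 0 0.0015 0 -1; 0 0 0.0015 0 -1; 0 0 0.0015 0 -1; 0 0 0.0015 0 -1; 0 0 0.0015 0 -1"
}}

```text
time_s: 14.0
tool_pos: [0.5593, -0.2136, 0.1405]
tool_rot: [180.0, -0.1, 0.0]
force: [-2.5, 0.2, 6.6]
grip_width: 0.0272
```

{"fn": "drive_tool", "kwargs": {
  "moves": "0 0 -0.001 0 -1; 0 0 -0.001 0 -1; 0 0 -0.001 0 -0.35; 0 0 -0.001 0 -0.2; 0 0 -0.001 0 0.2; 0 0 -0.001 0 0.6; 0 0 -0.001 0 1; 0 0 -0.001 0 1"
}}

```text
time_s: 14.8
tool_pos: [0.559, -0.2136, 0.14]
tool_rot: [180.0, -0.0, -0.0]
force: [-0.4, 0.2, 0.3]
grip_width: 0.059
```

{"fn": "drive_tool", "kwargs": {
  "moves": "0 0 -0.001 0 1; 0 0 -0.001 0 1; 0 0 -0.02 0 1; 0 0 -0.04 0 1; 0 0 -0.06 0 1; 0 0 -0.09 0 1; 0 0 -0.12 0 1; 0 0 -0.12 0 1"
}}

```text
time_s: 15.6
tool_pos: [0.5613, -0.2145, 0.2653]
tool_rot: [179.9, -0.5, -0.0]
force: [0.0, -0.3, 0.8]
grip_width: 0.0867
```

```bash
python3 - <<'E'
from h import *
o=get_obs(); print(o["time_s"],o["tool_pos"],o["force"],o["grip_width"])
a=[]
for n in ["scene","side","wrist"]:
    C=cam(n); im,d=read_camera(n); W=world(n,d,C)
    m=(d>0)&(np.hypot(W[...,0]-.559,W[...,1]+.2135)<.03)&(W[...,2]>.178)&(W[...,2]<.2)
    if m.sum()>5: P=W[m]; print(n,m.sum(),cv2.minEnclosingCircle(P[:,:2].astype(np.float32)),np.median(P[:,2]))
    if n=="wrist": a.append(cv2.resize(im,(520,390))); continue
    cx,cy=(185,115) if n=="scene" else (290,130)
    a.append(cv2.resize(im[cy-75:cy+75,cx-65:cx+65],(338,390),interpolation=cv2.INTER_CUBIC))
cv2.imwrite("pics/end.png",np.hstack(a[:2])[...,::-1])
E
```

```text
15.6 [ 0.56128203 -0.21449842  0.26525681] [ 0.02118051 -0.3371888   0.81575575] 0.08667797288526183
scene 96 ((0.5627050399780273, -0.21128320693969727), 0.013704359531402588) 0.18535456148293378
side 57 ((0.5560578107833862, -0.2098057121038437), 0.014957531355321407) 0.18378353596189767
wrist 1005 ((0.5583415627479553, -0.21332496404647827), 0.014064514078199863) 0.18653068799690323
```

View pics/end.png

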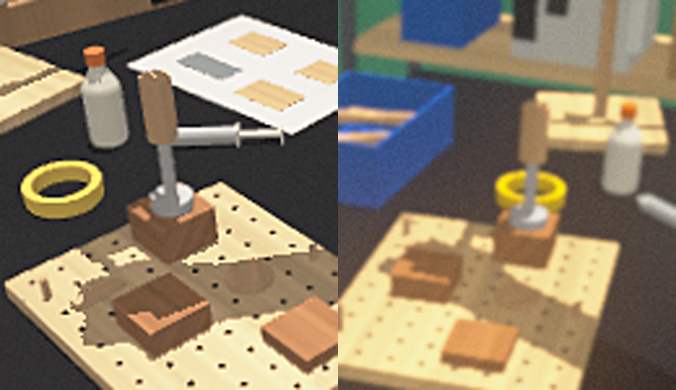

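The probe stands alone and upright near the centre of the high pad. I'll hand in.

```bash
python3 -c "
from cell import *
print(sign_off())"
```

```text
the job is handed in; nothing more can be done
None
```

I set the probe down on all three pads in order and left it standing by itself on the highest one, the right pad. I handed the job in at about 16 s; no verdict is reported.

| Pad | Height | Contact force |
|---|---|---|
| Left | lowest (14 mm) | about 10 N |
| Middle | middle (26 mm) | about 7 N |
| Right | highest (38 mm) | about 9 N |

- **Final position:** the wrist camera puts the handle top at (0.558, -0.213, 0.187) m, where a correctly seated probe's top would be at 0.186 m. That is within about 1 mm of my estimate of the pad centre.
- **Upright:** both outside views show the probe upright and free of the gripper.
- **Disagreement:** the scene and side cameras place the handle up to about 5 mm from the wrist camera. This fits their calibration offset and is well inside the 22 mm limit. I relied on the wrist camera.
- **Not checked:** I took no close-up picture of the foot resting on the left pad. That touch rests on the arm's position and force readings.

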